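Stir the batch of bearing rollers and put the stirrer back on its rest

TASK

Mix the batch of bearing rollers for sampling: take the cranked stirrer from its two-post rest and stir with its nose down among the rollers, a few times right round the pan, until all of them, save perhaps one, lie at least half a roller's width from where they stood, with every roller still in the pan. Then lower the stirrer, without dropping it, back into both notches of the rest, lying as it was with the leg hanging at the same end, and let go. Do not touch the rollers with the fingers, and leave the carton, the bearing ring and the spanner where they are.

Things in the scene. Friction and masses are not known exactly. Their poses are not given: they have to be found in the camera images.
- pan: round open pan of dark steel, fixed to the bench: 180 mm across at the rim, 164 mm at the foot, 55 mm high, wall 4 mm, floor 5 mm thick (inner floor about 156 mm across). Origin: centre of its underside, on the bench; z up.
- rest: fixed grey stand: foot plate 170 x 90 x 8 mm (centre x -20) and two upright posts (x -85 and +45, 10 mm thick) with open-topped notches for the stirrer's handle. Notch floor 156 mm above the bench, 20 mm wide; cheeks flare to 46 mm at their tops, 186 mm up. Origin: on the bench below the seated grip; x along the posts towards the leg's end, z up. Seated handle axis: 165 mm up, over the x axis.
- stirrer: steel cranked stirrer, 0.24 kg, at the start lying in both notches of the rest. Straight handle 14 mm wide, 18 mm high, x -120 to +85 mm; at x = 78 a 10 mm leg goes down to a black plastic nose 28 mm thick, 38 mm high. Origin: on the handle's axis at the centre of mass, the place to grip from above; x along the handle towards the leg, z up.
- nose (a point): centre of the underside of the stirrer's nose: 78 mm along x and 130 mm below the stirrer's origin.
- roller0: one of seven alike barrel-shaped steel bearing rollers, 24 mm across and 24 mm long, 60 g, standing on end in a loose ring in the pan at the start. Origin: its centre.
- roller1: one of seven alike barrel-shaped steel bearing rollers, 24 mm across and 24 mm long, 60 g, standing on end in a loose ring in the pan at the start. Origin: its centre.
- roller2: one of seven alike barrel-shaped steel bearing rollers, 24 mm across and 24 mm long, 60 g, standing on end in a loose ring in the pan at the start. Origin: its centre.
- roller3: one of seven alike barrel-shaped steel bearing rollers, 24 mm across and 24 mm long, 60 g, standing on end in a loose ring in the pan at the start. Origin: its centre.
- roller4: one of seven alike barrel-shaped steel bearing rollers, 24 mm across and 24 mm long, 60 g, standing on end in a loose ring in the pan at the start. Origin: its centre.
- roller5: one of seven alike barrel-shaped steel bearing rollers, 24 mm across and 24 mm long, 60 g, standing on end in a loose ring in the pan at the start. Origin: its centre.
- roller6: one of seven alike barrel-shaped steel bearing rollers, 24 mm across and 24 mm long, 60 g, standing on end in a loose ring in the pan at the start. Origin: its centre.
- carton: bystander: closed bearing carton, 90 x 90 x 32 mm, on the bench. Origin: centre of its underside.
- bearing: bystander: steel bearing ring lying flat on the bench, 62 mm across, 16 mm high. Origin: centre of its underside.
- spanner: bystander: spanner lying on the bench, outside the work. Origin: centre of its underside.
There are look-alikes about, which are no part of the job. Of the things shaped like the stirrer, the steel one is meant.

How it is judged:
By the outcome, as a careful person would: the job done as asked, in the order asked, and still so for the second after the job is handed in, with the robot touching nothing.
It also fails if it takes over 67 s, if anything falls off the work surface, if the arm or the gripper's body presses on something with over 40 N, if the wrist force passes 120 N, or if a joint passes its speed limit or range.

ROBOT

A 6-joint arm with a two-finger parallel gripper is mounted at the origin on the work surface. World frame = base frame: x ahead of the robot, y to its left, z up, the work surface at z = 0. Lengths are in mm, angles in rad, forces in N, time in s.
With the tool pointing down it reaches from about 350 to 775 mm from the base axis. Payload 5.5 kg.
Tool frame: the origin (TCP) lies midway between the tips of the shut fingers; the grasp point (between the pads) lies 19 mm behind it; z points along the fingers, y is the line along which they close (so a half turn about z gives the same grasp; the last joint's range is limited). The gripper opens to 85 mm and grips with 20 to 120 N. Pads are 22 mm wide; open, the fingers measure 114 mm over their backs; the gripper's body (76 mm by 85 mm) begins 54 mm behind the grasp point. The pads swing forward as they close: fully open they stand 13 mm farther back than shut.
Start: joints at [-1.301, 0.313, 0.046, 1.304, 0, 1.431], TCP at [229.095, -527.435, 231.323] pointing down, gripper open.
Joint ranges: [-2.76, 2.76], [-0.86, 1.69], [-1.03, 1.26], [-2.2, 2.34], [-1.47, 1.5], [-3.14, 3.14]. Speed limits (rad/s): [2.57, 2.57, 3.14, 3.14, 3.14, 3.14].

INTERFACE

Orientations are given as a unit quaternion [w, x, y, z].
In Python, from workcell import arm gives the robot as it stands.
- The arm moves only by the shell command python3 -m jog 'ROWS'. ROWS is JSON, a list of rows, each a list of 7 numbers: the turn, a rotation vector about the tool's x, y, z in degrees, then the shift along the tool's x, y, z in cm, then the opening, from 0 (shut) to 1 (fully open). In form: [[rx, ry, rz, tx, ty, tz, claw], ...]. A call has 1 to 12 rows; each row is the pose to reach, as a shift and turn from the pose commanded when the call began, along the tool's axes at that moment; what a row does not reach only later rows make up. A row lasts 1/8 s, in which the tool goes at most 62.5 mm and 10.7 degrees, less where a joint would pass 70% of its speed; a pose out of reach is approached as far as the arm can. A call with a gripper value outside its range is refused whole. The fingers move at their own pace and stop on an object; the grip force is fixed at half the most. Time passes only in rows, so rows that repeat a pose let the fingers close. It gives the time, the measured TCP pose, the force, the opening and the grip force at its end, in the units of the state.
- arm.sense(): the state, without advancing time (a new reading comes with each control period).
- arm.grab_frame(name): name is "scene" or "top" or "wrist"; returns (picture, depth): 420x560x3 uint8, red, green, blue; 420x560 float32, mm along the optical axis (not along the pixel's ray), 0 where there is no reading.
- arm.get_calibration(name): a dict with "intrinsics" (3x3 intrinsics, pixels), "rvec" (rotation vector, rad) and "tvec" (3), from world to camera coordinates, as OpenCV has them. Camera axes: x right, y down, z forward; pixel columns grow to the right and rows downward; lengths in mm; the calibration is good to about 2 mm. A picture is of the moment at which its call begins: read the wrist's pose just before it. get_calibration takes no time and is no camera call; for the wrist camera it gives the pose at the moment of the call.
- arm.hand_in(): hands the job in; it is judged then, once.
The state is a dict: "t": time; "joint_pos": joint angles; "qvel": joint speeds; "joint_efforts": joint torques, N m; "ee_pos": TCP position; "ee_rot": TCP orientation; "ft_force": force on the tool from outside, world axes, zero at the start; "moment": the same for the moment, N m; "gripper_width": finger opening in mm; "gripper_force": force on a finger pad.
Only numpy, scipy, OpenCV 4.12 (cv2) and the standard library are available. Lean on these libraries where they do the work, as an engineer would, in place of code of your own. Each camera call takes 0.05 s, during which the arm holds its last target. There are 200 camera calls.

## Working session

There is one attempt and no reset: what is moved stays moved. The work goes in short steps, Python scripts to look and compute and a shell command to move; the robot and the scene stay as the last step left them, time stands still between calls to the robot, and variables do not carry over. Pictures are saved under pics/ and viewed, at most 14 in all, crops included, and the job is handed in when it is done.

```bash
ls; mkdir -p pics; python3 - <<'E'
from workcell import arm
import cv2,numpy as np
s=arm.sense();print(s['t'],s['ee_pos'],s['ee_rot'],s['gripper_width'])
for n in("scene","top"):
    p,d=arm.grab_frame(n);cv2.imwrite(f'pics/{n}0.png',p[:,:,::-1]);np.save(f'pics/{n}0.npy',d)
    c=arm.get_calibration(n);print(n,np.round(np.array(c['intrinsics']),1).tolist(),c['rvec'],c['tvec'])
E
```

```text
pics
0.0 [ 228.9500308  -526.91192212  230.41545259] [-8.94240258e-04  9.79082788e-01  2.03460289e-01 -7.28553501e-05] 85.40972255476264
scene [[399.4, 0.0, 284.4], [0.0, 399.4, 213.4], [0.0, 0.0, 1.0]] [ 0.6224759   2.47586228 -1.34461518] [ 417.63128627  -23.72693882 1297.79601347]
top [[463.5, 0.0, 282.0], [0.0, 463.5, 215.5], [0.0, 0.0, 1.0]] [ 2.18033971 -2.16484457  0.09231173] [  18.97420205  496.31565299 1296.054835  ]
```

View pics/top0.png

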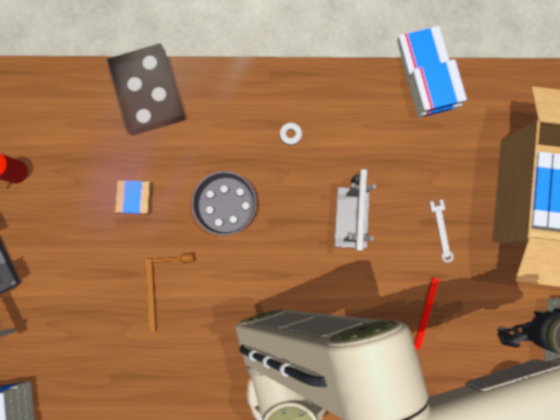

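View pics/scene0.png

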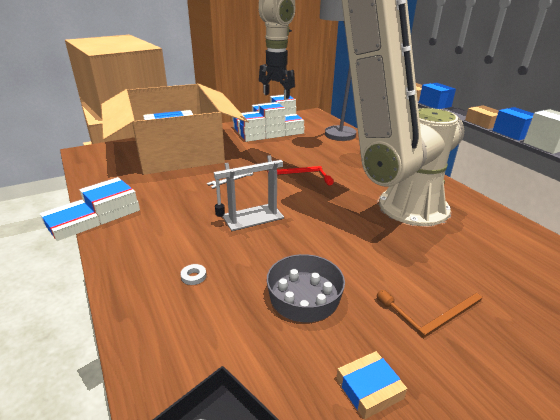

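Top view: the candidates for the stirrer are the steel one in the rest at (361,212), a red look-alike at (427,312), and a wooden look-alike at (150,290). I choose the steel one, whose leg and nose are at about (359,180). The pan with seven rollers is at (224,203), the bearing ring at (291,133), the carton at (134,197) and the spanner at (442,230). The scene view agrees: the stirrer is on the rest with its black nose at (219,210).

```bash
cat > h.py <<'E'
import numpy as np,cv2
from workcell import arm
def cal(n):
    c=arm.get_calibration(n);return np.array(c['intrinsics']),cv2.Rodrigues(np.array(c['rvec'],float))[0],np.array(c['tvec'],float).ravel()
def ray(C,uv,z):
    K,R,t=C;uv=np.atleast_2d(uv).astype(float)
    d=np.c_[uv,np.ones(len(uv))]@np.linalg.inv(K).T@R; o=-R.T@t
    return o+d*((z-o[2])/d[:,2])[:,None]
def cloud(C,dep):
    K,R,t=C;v,u=np.indices(dep.shape)
    p=np.stack([(u-K[0,2])/K[0,0],(v-K[1,2])/K[1,1],np.ones_like(dep)],-1)*dep[...,None]
    return (p-t)@R
def proj(C,P):
    K,R,t=C;q=np.atleast_2d(P)@R.T+t;q=q@K.T;return q[:,:2]/q[:,2:]
E
python3 - <<'E'
from h import *
C=cal('top');d=np.load('pics/top0.npy');im=cv2.imread('pics/top0.png');P=cloud(C,d)
print('centre',-C[1].T@C[2])
# handle: high points near rest
m=np.zeros(d.shape,bool);m[160:260,325:390]=1;m&=(d>0)
h=m&(abs(P[...,2]-172)<12)&(im.min(2)>0)
n,l,st,_=cv2.connectedComponentsWithStats(h.astype('uint8'));k=1+np.argmax(st[1:,4]);print(st[k])
v,u=np.where(l==k);print('z med',np.median(P[v,u,2]))
r=cv2.minAreaRect(np.c_[u,v].astype('float32'));print(r,'\n',np.round(ray(C,cv2.boxPoints(r),174)))
Q=P[v,u];c=Q.mean(0);w=np.linalg.svd((Q-c)[:,:2],full_matrices=False)[2][0];print(c,w,np.ptp((Q-c)[:,:2]@w),np.sort((Q-c)[:,:2]@w)[[0,-1]])
# foot
f=m&(abs(P[...,2]-8)<5)&(im.min(2)>110)
v,u=np.where(f);r=cv2.minAreaRect(np.c_[u,v].astype('float32'));b=ray(C,cv2.boxPoints(r),8);print('foot',np.round(b),b.mean(0))
# pan rim
m=np.zeros(d.shape,bool);m[150:260,170:280]=1
f=m&(P[...,2]>47)&(P[...,2]<63);v,u=np.where(f)
e=cv2.minEnclosingCircle(np.c_[u,v].astype('float32'));print('rim',e,ray(C,[e[0],[e[0][0]+e[1],e[0][1]]],55))
pc=ray(C,[e[0]],55)[0]
g=(im.min(2)>120)&m&(np.hypot(P[...,0]-pc[0],P[...,1]-pc[1])<75)
n,l,st,ce=cv2.connectedComponentsWithStats(g.astype('uint8'))
for i in range(1,n):
    if st[i,4]>8: 
        p=ray(C,[ce[i]],29)[0];print(st[i,4],np.round(ce[i],1),np.round(p[:2],0),'r',round(np.hypot(*(p-pc)[:2])),np.median(P[l==i][:,2]))
cv2.imwrite('pics/c0.png',cv2.resize(im[150:270,170:400],None,fx=3.4,fy=3.4,interpolation=2))
E
```

```text
centre [ 377.2629348    14.97580435 1335.6256161 ]
[356 170  10  81 499]
z med 173.32841988687616
((360.4029541015625, 209.89247131347656), (6.3762359619140625, 80.15108489990234), 2.935673475265503) 
 [[ 398. -162.  174.]
 [ 600. -174.  174.]
 [ 600. -190.  174.]
 [ 397. -178.  174.]]
[ 499.28856496 -176.0741026   172.82263525] [-0.99824667  0.0591911 ] 203.70477356242674 [-101.87622991  101.82854366]
foot [[ 411. -124.    8.]
 [ 639. -141.    8.]
 [ 632. -249.    8.]
 [ 404. -231.    8.]] [ 521.73861806 -186.11017328    8.        ]
rim ((223.08656311035156, 202.87405395507812), 32.162025451660156) [[527.2431294  186.49418736  55.        ]
 [527.84858688  96.96576164  55.        ]]
2075 [225.3 205. ] [524. 184.] r 4 5.8507196914456925
```

View pics/c0.png

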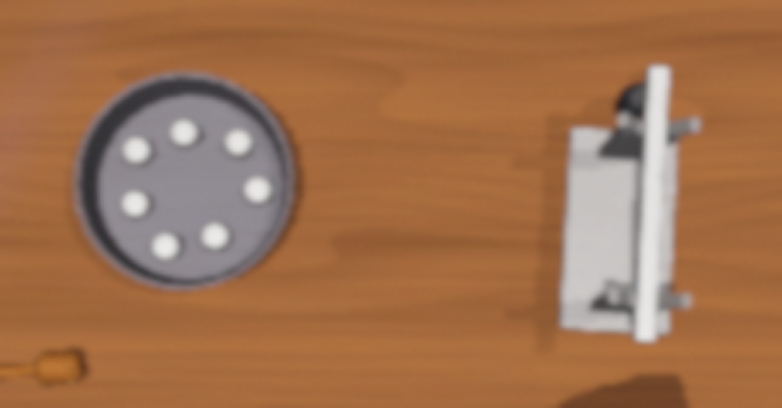

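The close crop confirms it: steel handle with the black nose at its far (+x) end. The handle measures 204 mm long with its top at z 173, and the rim radius is 89.5 mm; all three match the description.

```bash
cat >> h.py <<'E'
from scipy.spatial.transform import Rotation as Ro
def go(p,yaw=None,frm=None):
    s=arm.sense();q=s['ee_rot'];R=Ro.from_quat([q[1],q[2],q[3],q[0]])
    p0=np.array(s['ee_pos'] if frm is None else frm)
    t=R.inv().apply(np.array(p)-p0)/10
    rv=[0,0,0]
    if yaw is not None:
        y=np.radians(yaw);T=np.c_[[np.cos(y),np.sin(y),0],[np.sin(y),-np.cos(y),0],[0,0,-1]]
        rv=np.degrees((R.inv()*Ro.from_matrix(T)).as_rotvec())
    print('rot',np.round(rv,2),'shift cm',np.round(t,2))
E
python3 - <<'E'
from h import *
C=cal('top');d=np.load('pics/top0.npy');im=cv2.imread('pics/top0.png')
pc=np.array([527.2,186.5])
X=cloud(C,d)
g=(im.min(2)>175).astype('uint8');g[:160]=0;g[250:]=0;g[:,:180]=0;g[:,270:]=0
n,l,st,ce=cv2.connectedComponentsWithStats(g)
for i in range(1,n):
    p=ray(C,[ce[i]],29)[0][:2];print(st[i,4],np.round(ce[i],1),np.round(p),'r',np.hypot(*(p-pc)).round(),'ang',np.degrees(np.arctan2(*(p-pc)[::-1])).round(),np.median(X[l==i][:,2]).round())
go([516.8,-177.1,240],-3.4)
E
```

```text
40 [223.5 188.2] [572. 190.] r 45.0 ang 4.0 29.0
39 [239.6 191.2] [564. 144.] r 57.0 ang -49.0 29.0
40 [209.5 193.8] [556. 229.] r 51.0 ang 56.0 29.0
40 [245.1 205.2] [524. 127.] r 59.0 ang -93.0 28.0
40 [209.  209.3] [512. 230.] r 46.0 ang 110.0 29.0
40 [232.8 218.9] [485. 162.] r 49.0 ang -150.0 29.0
43 [218.  221.9] [476. 203.] r 54.0 ang 162.0 28.0
rot [-9.000e-02  1.000e-02  2.688e+01] shift cm [ 40.34 -20.62  -0.91]
```

```bash
python3 -m jog '[[0,0,2,2,-1,-0.1,1],[0,0,5,6,-3,-0.3,1],[0,0,9,11,-5.6,-0.5,1],[0,0,13,16.5,-8.4,-0.7,1],[0,0,17,22,-11.2,-0.9,1],[0,0,21,27.5,-14,-0.9,1],[0,0,24,33,-16.9,-0.9,1],[0,0,26,37,-18.9,-0.9,1],[0,0,26.9,39.5,-20.2,-0.9,1],[0,0,26.9,40.34,-20.62,-0.9,1],[0,0,26.9,40.34,-20.62,-0.9,1]]'
python3 - <<'E'
from h import *
s=arm.sense();print(s['t'],s['ee_pos'],s['ee_rot'],s['ft_force'])
C=cal('wrist');p,d=arm.grab_frame('wrist');cv2.imwrite('pics/w1.png',p[:,:,::-1]);np.save('pics/w1.npy',d)
X=cloud(C,d);h=(d>0)&(abs(X[...,2]-172)<7)&(X[...,1]<-140)&(X[...,1]>-215)
n,l,st,_=cv2.connectedComponentsWithStats(h.astype('uint8'));k=1+np.argmax(st[1:,4]);print(st[k])
v,u=np.where(l==k);Q=X[v,u]
for x in range(400,620,20):
    a=Q[abs(Q[:,0]-x)<4]
    if len(a)>5: print(x,a[:,1].min().round(1),a[:,1].max().round(1),np.median(a[:,2]).round(1))
print(Q.min(0),Q.max(0))
C=cal('top');p,d=arm.grab_frame('top');cv2.imwrite('pics/t1.png',p[:,:,::-1])
go([516.8,-177.1,146],-3.4)
E
```

```text
t: 1.48
ee_pos: [516.8, -177.4, 239.9]
ee_rot: [-0.0, 1.0, -0.029, -0.0]
ft_force: [-0.2, -0.4, -0.2]
gripper_width: 85.2
gripper_force: 0.0
1.475 [ 516.80223676 -177.39677608  239.9202999 ] [-1.50751464e-06  9.99569717e-01 -2.93291214e-02 -4.28797327e-04] [-0.2245764  -0.42182546 -0.23708997]
[ 274   85   25  299 6620]
400 -181.3 -168.0 173.0
420 -183.0 -169.2 173.0
440 -183.9 -170.5 173.0
460 -185.5 -171.7 173.1
480 -186.4 -172.9 173.0
500 -188.0 -174.2 173.1
520 -188.8 -174.8 173.0
540 -190.4 -176.0 173.1
560 -191.2 -177.3 173.0
580 -192.6 -178.6 173.1
600 -193.2 -179.8 172.7
[ 395.89776688 -193.20870094  169.7547735 ] [ 599.42836725 -168.04679433  175.49037961]
rot [ 0.01  0.03 -0.06] shift cm [ 0.04 -0.12  9.41]
```

View pics/w1.png

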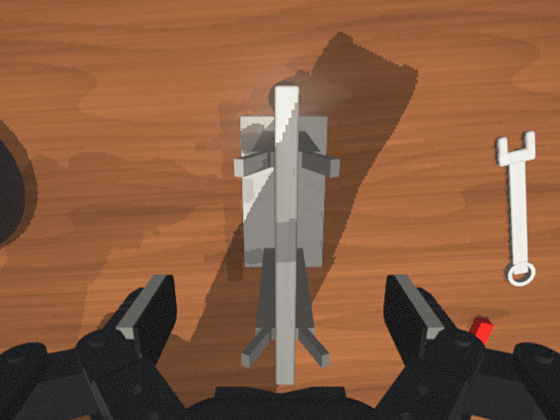

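The wrist view shows the handle at columns 274–299, close to the finger midline at about 281, with the spanner well to the right. The handle lies about 3 mm to −y of the TCP, so I correct for that and descend.

```bash
python3 -m jog '[[0,0,0,-0.06,0.31,2,1],[0,0,0,-0.06,0.31,5,1],[0,0,0,-0.06,0.31,7.5,1],[0,0,0,-0.06,0.31,9,1],[0,0,0,-0.06,0.31,9.4,1],[0,0,0,-0.06,0.31,9.4,0.5],[0,0,0,-0.06,0.31,9.4,0],[0,0,0,-0.06,0.31,9.4,0],[0,0,0,-0.06,0.31,9.4,0],[0,0,0,-0.06,0.31,9.4,0],[0,0,0,-0.06,0.31,9.4,0],[0,0,0,-0.06,0.31,9.4,0]]'
```

```text
t: 3.08
ee_pos: [516.5, -180.8, 146.9]
ee_rot: [0.0, 1.0, -0.03, 0.001]
ft_force: [0.1, -0.6, 5.3]
gripper_width: 12.6
gripper_force: 59.3
```

```bash
python3 -m jog '[[0,0,0,0,0,-0.3,0],[0,0,0,0,0,-1,0],[0,0,0,0,0,-2.2,0],[0,0,0,0,0,-3.7,0],[0,0,0,0,0,-5.2,0],[0,0,0,0,0,-6.7,0],[0,0,0,0,0,-7.6,0],[0,0,0,0,0,-8,0],[0,0,0,0,0,-8,0]]'
python3 - <<'E'
from h import *
s=arm.sense();print(s['t'],s['ee_pos'],s['ee_rot'],s['ft_force'],s['moment'],s['gripper_width'])
p,d=arm.grab_frame('scene');C=cal('scene');cv2.imwrite('pics/s2.png',cv2.resize(p[90:330,160:400,::-1],(600,600),interpolation=2))
C=cal('wrist');p,d=arm.grab_frame('wrist');X=cloud(C,d)
h=(d>0)&(X[...,2]>230)&(X[...,2]<275)&(X[...,1]<-140)&(X[...,1]>-215)
n,l,st,_=cv2.connectedComponentsWithStats(h.astype('uint8'));k=1+np.argmax(st[1:,4])
Q=X[l==k];a=Q[(Q[:,0]>400)&(Q[:,0]<600)]
for x in range(400,620,20):
    b=a[abs(a[:,0]-x)<4]
    if len(b)>5: print(x,b[:,1].min().round(1),b[:,1].max().round(1),np.median(b[:,2]).round(1))
go([449,184,230],0)
E
```

```text
t: 4.2
ee_pos: [516.2, -180.7, 226.3]
ee_rot: [0.0, 1.0, -0.03, 0.0]
ft_force: [0.6, -0.3, -1.9]
gripper_width: 12.6
gripper_force: 58.4
4.2 [ 516.19483709 -180.65847976  226.31085687] [ 4.94042122e-05  9.99554122e-01 -2.98589032e-02  3.95822802e-05] [ 0.59863976 -0.25249322 -1.94934976] [ 0.00145088  0.00024372 -0.04679019] 12.60416161180216
480 -186.0 -172.4 252.1
500 -189.0 -172.1 252.1
520 -209.8 -153.5 252.4
540 -189.8 -175.5 252.0
560 -191.0 -176.7 252.1
580 -192.2 -177.9 252.0
600 -193.1 -179.1 251.8
rot [-0.02  0.05 -3.42] shift cm [ -8.85 -35.99  -0.41]
```

View pics/s2.png

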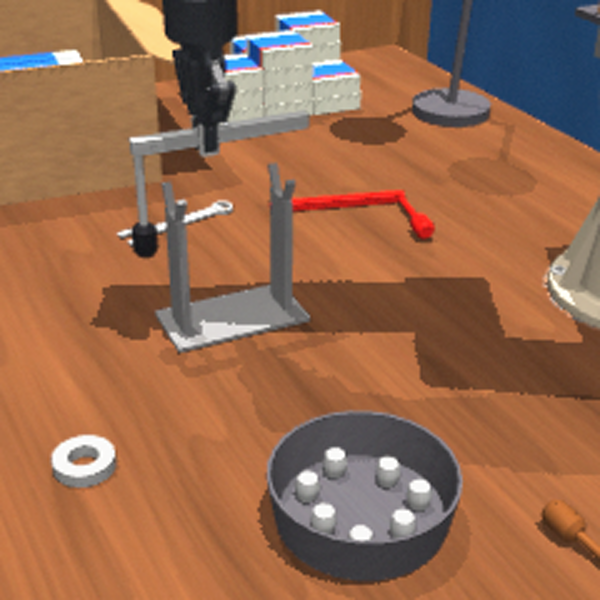

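The stirrer is held level, with handle and nose clear of both posts. Next I carry it over the pan.

```bash
python3 -m jog '[[0,0,0,-0.2,-1,0,0],[0,0,0,-0.7,-3,0,0],[0,0,0,-1.5,-6.2,0,0],[0,0,0,-2.5,-10.2,0,0],[0,0,0,-3.5,-14.4,0,0],[0,0,0,-4.5,-18.6,0,0],[0,0,0,-5.5,-22.8,0,0],[0,0,0,-6.6,-27,0,0],[0,0,0,-7.6,-31,0,0],[0,0,0,-8.3,-34,0,0],[0,0,0,-8.7,-36,0,0],[0,0,0,-8.9,-36.5,0,0]]'
python3 -m jog '[[0,0,0,0,0,0,0],[0,0,0,0,0,0,0]]'
python3 - <<'E'
from h import *
s=arm.sense();print(s['t'],s['ee_pos'])
C=cal('wrist');p,d=arm.grab_frame('wrist');X=cloud(C,d);cv2.imwrite('pics/w3.png',p[:,:,::-1])
m=(d>0)&(abs(X[...,2]-54)<4)&(np.hypot(X[...,0]-527,X[...,1]-184)<100)&(np.hypot(X[...,0]-527,X[...,1]-184)>75)
Q=X[m];print(m.sum())
A=np.c_[2*Q[:,:2],np.ones(len(Q))];c=np.linalg.lstsq(A,(Q[:,:2]**2).sum(1),rcond=None)[0];print('pan wrist',c[:2],np.sqrt(c[2]+c[0]**2+c[1]**2))
n=(X[...,2]>85)&(X[...,2]<160)&(X[...,0]>490)&(abs(X[...,1]-184)<60)&(d>0)
N=X[n];print('nose-ish',len(N), N.min(0) if len(N) else 0,N.max(0) if len(N) else 0)
E
```

```text
t: 5.8
ee_pos: [451.4, 101.7, 226.3]
ee_rot: [-0.024, 1.0, 0.008, -0.001]
ft_force: [-0.1, -0.0, -3.3]
gripper_width: 13.3
gripper_force: 58.8
t: 6.05
ee_pos: [451.4, 101.8, 226.2]
ee_rot: [-0.024, 1.0, 0.009, -0.001]
ft_force: [-0.0, -0.1, -2.5]
gripper_width: 12.7
gripper_force: 58.8
6.05 [451.41253403 101.79090574 226.24984516]
2643
pan wrist [525.78785271 182.91230934] 86.80733615028315
nose-ish 0 0 0
```

View pics/w3.png

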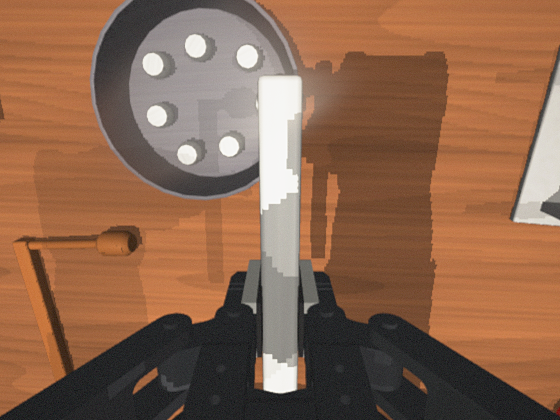

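The wrist view shows the pan centred at (205,88) with the seven rollers and the stirrer handle held at column 281. The move stopped short and the tool tilted, so I check the joints.

```bash
python3 - <<'E'
from h import *
s=arm.sense();print(np.round(s['joint_pos'],3),s['ee_rot'])
go([449,187,226],0)
go([449,187,226],-3.4)
go([451.4,101.8,226.3],-3.4)
E
```

```text
[ 0.016  0.095 -0.242  1.236  0.048  3.141] [-0.02403935  0.99967297  0.00865109 -0.0011046 ]
rot [-2.76  0.13  0.99] shift cm [-0.09 -8.51  0.43]
rot [-2.75  0.21  4.39] shift cm [-0.09 -8.51  0.43]
rot [-2.75  0.21  4.39] shift cm [ 0.    0.   -0.01]
```

The cause is joint 6 at its limit: at the pan the yaw must exceed the azimuth. I will stir at yaw 45°, which leaves margin.

```bash
python3 - <<'E'
from h import *
c=np.array([526,184.]);y=np.radians(45)
t=c-78*np.array([np.cos(y),np.sin(y)]);print(t)
go([*t,226],45)
E
```

```text
[470.84567107 128.84567107]
rot [ -2.66  -0.96 -44.  ] shift cm [ 1.99 -2.66  0.15]
```

```bash
python3 -m jog '[[-0.3,-0.1,-2,0.1,-0.2,0,0],[-0.6,-0.2,-6,0.3,-0.4,0,0],[-0.8,-0.3,-11,0.5,-0.7,0,0],[-1.1,-0.4,-17,0.8,-1,0,0],[-1.4,-0.5,-23,1,-1.4,0,0],[-1.7,-0.6,-29,1.3,-1.8,0.1,0],[-2,-0.7,-35,1.6,-2.2,0.1,0],[-2.4,-0.9,-40,1.8,-2.5,0.1,0],[-2.66,-0.96,-43,2,-2.66,0.15,0],[-2.66,-0.96,-44,2,-2.66,0.15,0],[-2.66,-0.96,-44,2,-2.66,0.15,0]]'
python3 - <<'E'
from h import *
s=arm.sense();print(s['t'],s['ee_pos'],s['ee_rot'],np.round(s['joint_pos'],2))
C=cal('wrist');p,d=arm.grab_frame('wrist');X=cloud(C,d);cv2.imwrite('pics/w4.png',p[:,:,::-1])
r=np.hypot(X[...,0]-526,X[...,1]-184)
m=(d>0)&(abs(X[...,2]-54)<4)&(r<100)&(r>75);Q=X[m]
A=np.c_[2*Q[:,:2],np.ones(len(Q))];c=np.linalg.lstsq(A,(Q[:,:2]**2).sum(1),rcond=None)[0];print('pan wrist',c[:2],np.sqrt(c[2]+c[0]**2+c[1]**2),m.sum())
g=((p.min(2)>150)&(abs(X[...,2]-29)<5)&(r<75)).astype('uint8')
n,l,st,ce=cv2.connectedComponentsWithStats(g)
for i in range(1,n):
    if st[i,4]>40: q=ray(C,[ce[i]],29)[0,:2]-c[:2];print(st[i,4],np.round(q),np.hypot(*q).round(),np.degrees(np.arctan2(q[1],q[0])).round())
E
python3 - <<'E'
from h import *
C=cal('scene');p,d=arm.grab_frame('scene');cv2.imwrite('pics/s4.png',cv2.resize(p[130:340,200:410,::-1],(600,600),interpolation=2))
E
```

```text
t: 7.48
ee_pos: [470.6, 129.2, 226.0]
ee_rot: [-0.0, 0.924, 0.383, -0.0]
ft_force: [-0.0, 0.7, -2.6]
gripper_width: 12.6
gripper_force: 58.8
7.475 [470.63834259 129.21387349 226.00732132] [-8.65244437e-05  9.23759177e-01  3.82973852e-01 -6.38237783e-05] [ 0.1   0.15 -0.18  1.24  0.    2.46]
pan wrist [525.53286706 183.38538367] 86.71426028454765 3082
428 [28. 43.] 51.0 57.0
414 [43.  4.] 44.0 5.0
386 [-17.  43.] 46.0 111.0
367 [ 36. -42.] 55.0 -50.0
341 [-52.  17.] 55.0 162.0
289 [ -4. -59.] 59.0 -94.0
```

View pics/s4.png

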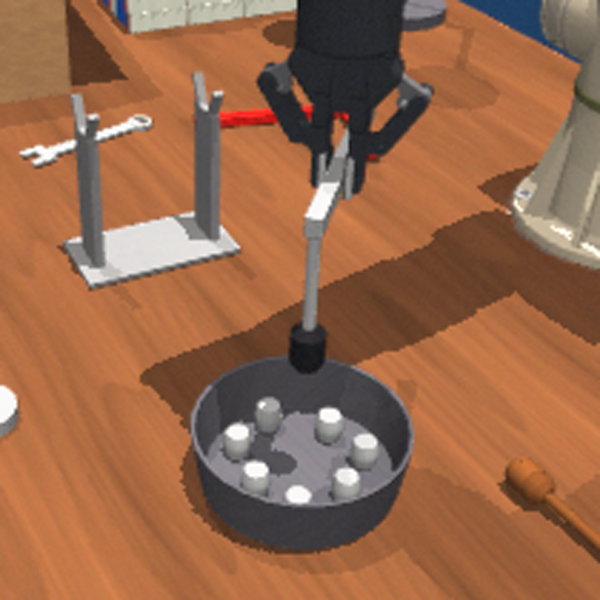

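The scene crop shows the nose over the pan centre, level, with seven rollers standing around it. I lower the nose and spiral out.

```bash
python3 -m jog '[[0,0,0,0.05,0,1,0],[0,0,0,0.05,0,3,0],[0,0,0,0.05,0,5.5,0],[0,0,0,0.05,0,7.8,0],[0,0,0,0.05,0,9.4,0],[0,0,0,0.05,0,10.2,0],[0,0,0,0.05,0,10.4,0],[0,0,0,0.05,0,10.4,0]]'
python3 -m jog '[[0,0,0,0.39,0.1,0,0],[0,0,0,0.69,0.4,0,0],[0,0,0,0.85,0.85,0,0],[0,0,0,0.8,1.39,0,0],[0,0,0,0.52,1.93,0,0],[0,0,0,0,2.4,0,0],[0,0,0,-0.72,2.7,0,0],[0,0,0,-1.6,2.77,0,0],[0,0,0,-2.55,2.55,0,0],[0,0,0,-3.46,2,0,0],[0,0,0,-4.25,1.14,0,0],[0,0,0,-4.8,0,0,0]]'
```

```text
t: 8.57
ee_pos: [471.4, 129.6, 122.4]
ee_rot: [0.0, 0.924, 0.383, 0.0]
ft_force: [-0.7, 0.3, -2.1]
gripper_width: 12.9
gripper_force: 58.8
t: 10.07
ee_pos: [436.3, 95.6, 122.1]
ee_rot: [0.0, 0.924, 0.383, 0.0]
ft_force: [0.4, 0.3, -1.7]
gripper_width: 13.5
gripper_force: 58.8
```

```bash
python3 -m jog '[[0,0,0,0.16,-1.24,0,0],[0,0,0,0.64,-2.4,0,0],[0,0,0,1.41,-3.39,0,0],[0,0,0,2.4,-4.16,0,0],[0,0,0,3.56,-4.64,0,0],[0,0,0,4.8,-4.8,0,0],[0,0,0,6.04,-4.64,0,0],[0,0,0,7.2,-4.16,0,0],[0,0,0,8.19,-3.39,0,0],[0,0,0,8.96,-2.4,0,0],[0,0,0,9.44,-1.24,0,0],[0,0,0,9.6,0,0,0]]'; python3 -m jog '[[0,0,0,-0.16,1.24,0,0],[0,0,0,-0.64,2.4,0,0],[0,0,0,-1.41,3.39,0,0],[0,0,0,-2.4,4.16,0,0],[0,0,0,-3.56,4.64,0,0],[0,0,0,-4.8,4.8,0,0],[0,0,0,-6.04,4.64,0,0],[0,0,0,-7.2,4.16,0,0],[0,0,0,-8.19,3.39,0,0],[0,0,0,-8.96,2.4,0,0],[0,0,0,-9.44,1.24,0,0],[0,0,0,-9.6,0,0,0]]'
python3 - <<'E'
from h import *
p,d=arm.grab_frame('scene');a=cv2.resize(p[200:340,230:370,::-1],(400,400),interpolation=2)
p,d=arm.grab_frame('top');b=cv2.resize(p[160:245,180:265,::-1],(400,400),interpolation=2)
cv2.imwrite('pics/x5.png',np.hstack([a,b]))
E
```

```text
t: 11.58
ee_pos: [504.5, 163.0, 121.2]
ee_rot: [-0.001, 0.924, 0.383, -0.001]
ft_force: [-4.6, -2.6, -0.5]
gripper_width: 13.0
gripper_force: 59.3
t: 13.08
ee_pos: [436.0, 95.1, 122.0]
ee_rot: [0.001, 0.924, 0.383, -0.001]
ft_force: [0.5, 0.4, -2.3]
gripper_width: 13.0
gripper_force: 58.7
```

View pics/x5.png

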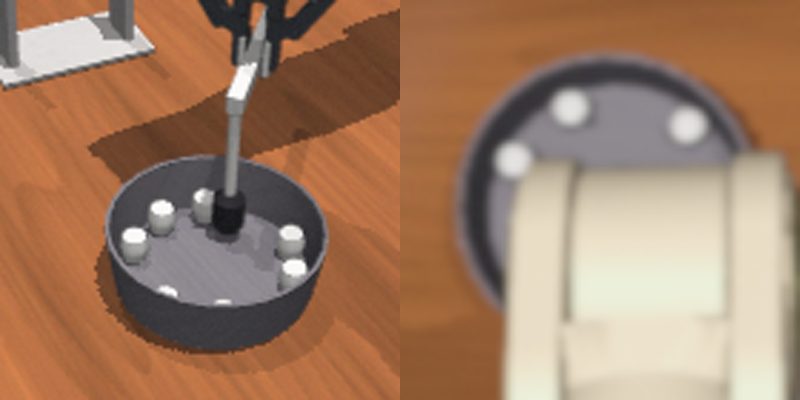

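The scene crop shows all seven rollers still in the pan and pushed out to the wall, with the nose at its near side. I make two more rounds.

```bash
python3 -m jog '[[0,0,0,0.16,-1.24,0,0],[0,0,0,0.64,-2.4,0,0],[0,0,0,1.41,-3.39,0,0],[0,0,0,2.4,-4.16,0,0],[0,0,0,3.56,-4.64,0,0],[0,0,0,4.8,-4.8,0,0],[0,0,0,6.04,-4.64,0,0],[0,0,0,7.2,-4.16,0,0],[0,0,0,8.19,-3.39,0,0],[0,0,0,8.96,-2.4,0,0],[0,0,0,9.44,-1.24,0,0],[0,0,0,9.6,0,0,0]]'; python3 -m jog '[[0,0,0,-0.16,1.24,0,0],[0,0,0,-0.64,2.4,0,0],[0,0,0,-1.41,3.39,0,0],[0,0,0,-2.4,4.16,0,0],[0,0,0,-3.56,4.64,0,0],[0,0,0,-4.8,4.8,0,0],[0,0,0,-6.04,4.64,0,0],[0,0,0,-7.2,4.16,0,0],[0,0,0,-8.19,3.39,0,0],[0,0,0,-8.96,2.4,0,0],[0,0,0,-9.44,1.24,0,0],[0,0,0,-9.6,0,0,0]]'
```

```text
t: 14.68
ee_pos: [503.0, 162.3, 120.7]
ee_rot: [-0.0, 0.924, 0.383, -0.003]
ft_force: [-2.5, -2.8, -1.6]
gripper_width: 12.5
gripper_force: 58.5
t: 16.18
ee_pos: [437.1, 95.5, 122.5]
ee_rot: [0.001, 0.924, 0.383, 0.001]
ft_force: [-0.1, 1.0, -1.4]
gripper_width: 12.8
gripper_force: 58.7
```

```bash
python3 -m jog '[[0,0,0,0.16,-1.24,0,0],[0,0,0,0.64,-2.4,0,0],[0,0,0,1.41,-3.39,0,0],[0,0,0,2.4,-4.16,0,0],[0,0,0,3.56,-4.64,0,0],[0,0,0,4.8,-4.8,0,0],[0,0,0,6.04,-4.64,0,0],[0,0,0,7.2,-4.16,0,0],[0,0,0,8.19,-3.39,0,0],[0,0,0,8.96,-2.4,0,0],[0,0,0,9.44,-1.24,0,0],[0,0,0,9.6,0,0,0]]'; python3 -m jog '[[0,0,0,-0.16,1.24,0,0],[0,0,0,-0.64,2.4,0,0],[0,0,0,-1.41,3.39,0,0],[0,0,0,-2.4,4.16,0,0],[0,0,0,-3.56,4.64,0,0],[0,0,0,-4.8,4.8,0,0],[0,0,0,-6.04,4.64,0,0],[0,0,0,-7.2,4.16,0,0],[0,0,0,-8.19,3.39,0,0],[0,0,0,-8.96,2.4,0,0],[0,0,0,-9.44,1.24,0,0],[0,0,0,-9.6,0,0,0]]'
```

```text
t: 17.68
ee_pos: [501.4, 163.3, 120.8]
ee_rot: [-0.002, 0.923, 0.384, -0.004]
ft_force: [-8.7, -1.6, 3.3]
gripper_width: 13.3
gripper_force: 62.1
t: 19.18
ee_pos: [437.8, 95.9, 122.6]
ee_rot: [0.001, 0.924, 0.383, 0.001]
ft_force: [2.7, 1.8, -1.3]
gripper_width: 12.9
gripper_force: 59.1
```

Now I lift straight out of the pan and check the rollers.

```bash
python3 -m jog '[[0,0,0,0.1,0,0,0],[0,0,0,0.2,0,-0.5,0],[0,0,0,0.3,0,-1.6,0],[0,0,0,0.3,0,-3.5,0],[0,0,0,0.3,0,-6,0],[0,0,0,0.3,0,-8.4,0],[0,0,0,0.3,0,-10,0],[0,0,0,0.3,0,-10.4,0],[0,0,0,0.3,0,-10.4,0]]'
python3 - <<'E'
from h import *
s=arm.sense();print(s['ee_pos'],s['ee_rot'])
C=cal('wrist');p,d=arm.grab_frame('wrist');X=cloud(C,d)
c=np.array([525.5,183.4]);r=np.hypot(X[...,0]-c[0],X[...,1]-c[1])
g=((p.min(2)>120)&(X[...,2]>20)&(X[...,2]<40)&(r<76)).astype('uint8')
n,l,st,ce=cv2.connectedComponentsWithStats(g)
for i in range(1,n):
    if st[i,4]>40: q=ray(C,[ce[i]],29)[0,:2]-c;print(st[i,4],np.round(q),np.hypot(*q).round(),np.degrees(np.arctan2(q[1],q[0])).round())
# handle check: line & height & end in tool frame
R=Ro.from_quat(np.array(s['ee_rot'])[[1,2,3,0]]);T=R.inv().apply(X.reshape(-1,3)-s['ee_pos']).reshape(X.shape)
m=(d>0)&(abs(T[...,2]+27)<10)&(abs(T[...,1])<14)&(T[...,0]>20)&(T[...,0]<100)
Q=T[m];print('handle slope y/x, z/x',np.polyfit(Q[:,0],Q[:,1],1),np.polyfit(Q[:,0],Q[:,2],1),'end',Q[:,0].max())
p2,_=arm.grab_frame('scene');a=cv2.resize(p2[200:340,230:370,::-1],(400,400),interpolation=2)
cv2.imwrite('pics/x6.png',np.hstack([a,cv2.resize(p[0:400,80:480,::-1],(400,400))]))
E
```

```text
t: 20.3
ee_pos: [439.1, 97.5, 225.9]
ee_rot: [0.0, 0.924, 0.383, -0.0]
ft_force: [0.1, -0.9, -2.6]
gripper_width: 12.8
gripper_force: 59.1
[439.07472455  97.45226623 225.9080943 ] [ 2.05548926e-05  9.23796076e-01  3.82884720e-01 -3.17975047e-04]
140 [-19.  59.] 62.0 107.0
424 [-52.  41.] 66.0 142.0
430 [ 22. -63.] 67.0 -71.0
414 [-14. -65.] 66.0 -102.0
handle slope y/x, z/x [0.00015631 0.09008588] [ -0.03139905 -26.11473198] end 82.53499003988931
```

View pics/x6.png

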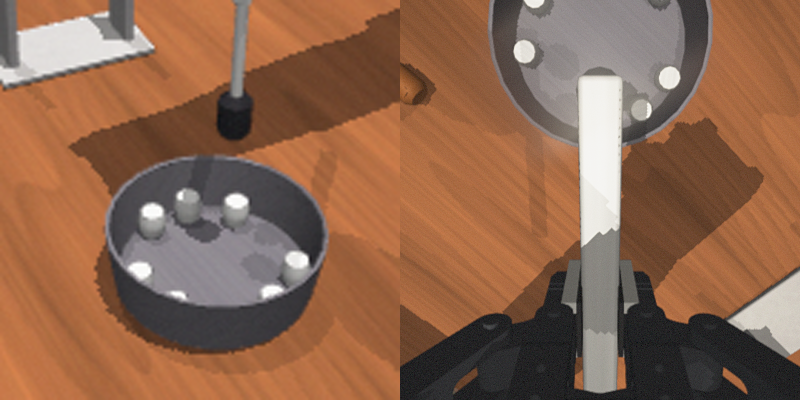

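The crops show seven rollers in the pan, spread along the wall, with the nose clear above. The handle has pitched about 1.8° (leg end up) in the grip, which I will compensate. I move to a waypoint beside the rest with the yaw restored.

```bash
python3 - <<'E'
from h import *
go([505,-90,226],-3.4)
E
```

```text
rot [-3.000e-02  1.000e-01  4.843e+01] shift cm [-8.58 17.95 -0.08]
```

```bash
python3 -m jog '[[0,0,1,-0.3,0.6,0,0],[0,0,4,-0.9,1.9,0,0],[0,0,8,-1.8,3.7,0,0],[0,0,12,-2.8,5.8,0,0],[0,0,17,-3.8,8,0,0],[0,0,22,-4.8,10.1,0,0],[0,0,27,-5.8,12.2,0,0],[0,0,32,-6.8,14.2,0,0],[0,0,37,-7.6,16,0,0],[0,0,42,-8.2,17.2,0,0],[0,0,46,-8.6,17.95,0,0],[0,0,48.4,-8.6,17.95,0,0]]' && python3 -m jog '[[0,0,0,0,0,0,0],[0,0,0,0,0,0,0]]' >/dev/null
python3 - <<'E'
from h import *
C=cal('top');p,d=arm.grab_frame('top');s=arm.sense();print(s['t'],s['ee_pos'],s['ee_rot'])
np0=np.array([[572,190],[564,144],[556,229],[524,127],[512,230],[485,162],[476,203.]])
pc=np.array([527.2,186.5])
g=(p.min(2)>150).astype('uint8');g[:160]=0;g[250:]=0;g[:,:180]=0;g[:,268:]=0
n,l,st,ce=cv2.connectedComponentsWithStats(g);F=[]
for i in range(1,n):
    if st[i,4]>15:
        q=ray(C,[ce[i]],29)[0,:2];r=np.hypot(*(q-pc))
        if r<76:F.append(q);print(st[i,4],np.round(ce[i]),np.round(q-pc),r.round())
F=np.array(F);so=lambda A:A[np.argsort(np.arctan2(*(A-pc).T[::-1]))]
A,B=so(np0),so(F)
if len(B)==7:
    for k in range(7):print(k,np.round(np.hypot(*(A-np.roll(B,k,0)).T),0))
else: cv2.imwrite('pics/t7.png',cv2.resize(p[150:260,170:280,::-1],(500,500)))
W=cal('wrist');p,d=arm.grab_frame('wrist');X=cloud(W,d)
R=Ro.from_quat(np.array(s['ee_rot'])[[1,2,3,0]]);T=R.inv().apply(X.reshape(-1,3)-s['ee_pos']).reshape(X.shape)
m=(d>0)&(abs(T[...,2]+27)<10)&(abs(T[...,1])<14)&(T[...,0]>20)&(T[...,0]<100)
Q=T[m];print('handle',np.polyfit(Q[:,0],Q[:,1],1),np.polyfit(Q[:,0],Q[:,2],1),Q[:,0].max())
go([516.5,-180.8,226.5],-3.4)
E
```

```text
t: 21.9
ee_pos: [505.6, -91.8, 225.6]
ee_rot: [0.0, 0.999, -0.032, -0.0]
ft_force: [0.6, -0.7, -2.3]
gripper_width: 13.2
gripper_force: 59.0
22.2 [505.40954975 -90.25973697 225.89407464] [-6.47580555e-05  9.99567566e-01 -2.94051340e-02 -1.21819696e-04]
44 [227. 181.] [67. -7.] 67.0
40 [213. 184.] [57. 33.] 66.0
43 [247. 196.] [ 24. -64.] 69.0
42 [202. 208.] [-13.  63.] 64.0
39 [248. 209.] [-13. -68.] 69.0
38 [239. 220.] [-46. -43.] 63.0
48 [210. 222.] [-51.  41.] 65.0
0 [19. 12. 25. 24. 29. 20. 24.]
1 [66. 46. 56. 71. 62. 73. 60.]
2 [ 92. 111.  83.  91. 107.  96. 109.]
3 [115. 123. 121. 102. 118. 115. 120.]
4 [110. 111. 117. 102. 114. 111. 110.]
5 [77. 87. 78. 83. 79. 92. 92.]
6 [52. 28. 46. 32. 46. 36. 59.]
handle [-6.15234707e-04  8.22375379e-01] [ -0.0326262  -26.03787934] 82.96884975190032
rot [-0.01  0.01  0.04] shift cm [ 1.64  8.99 -0.06]
```

All seven rollers are in the pan, and under any matching at most one moved as little as 12 mm. The handle pitch is 1.87°, so I move over the rest while correcting it.

```bash
python3 -m jog '[[0,-0.3,0,0.1,0.5,0,0],[0,-0.6,0,0.3,1.7,0,0],[0,-0.9,0,0.6,3.3,0,0],[0,-1.2,0,0.9,5,0,0],[0,-1.5,0,1.2,6.6,0,0],[0,-1.8,0,1.4,7.9,0,0],[0,-1.87,0,1.58,8.7,0,0],[0,-1.87,0,1.58,8.99,0,0],[0,-1.87,0,1.58,8.99,0,0],[0,-1.87,0,1.58,8.99,0,0]]'
python3 - <<'E'
from h import *
s=arm.sense();print(s['t'],s['ee_pos'],s['ee_rot'])
C=cal('wrist');p,d=arm.grab_frame('wrist');X=cloud(C,d);cv2.imwrite('pics/w8.png',p[:,:,::-1])
m=(d>0)&(X[...,2]>235)&(X[...,2]<265)&(X[...,1]<-155)&(X[...,1]>-205)&(X[...,0]>540)
Q=X[m]
for x in range(540,610,20):
    b=Q[abs(Q[:,0]-x)<4]
    if len(b)>5: print(x,b[:,1].min().round(1),b[:,1].max().round(1),np.median(b[:,2]).round(1))
print('end',Q[:,0].max())
E
```

```text
t: 23.5
ee_pos: [515.9, -180.2, 226.1]
ee_rot: [-0.001, 0.999, -0.029, -0.016]
ft_force: [0.2, -0.7, -3.3]
gripper_width: 12.8
gripper_force: 59.0
23.5 [ 515.92343176 -180.17378275  226.08298508] [-6.16651470e-04  9.99445708e-01 -2.90134585e-02 -1.63130701e-02]
540 -189.4 -175.3 252.0
560 -190.6 -176.3 252.1
580 -191.6 -177.5 252.1
600 -192.5 -178.7 251.9
end 599.7435562763511
```

View pics/w8.png

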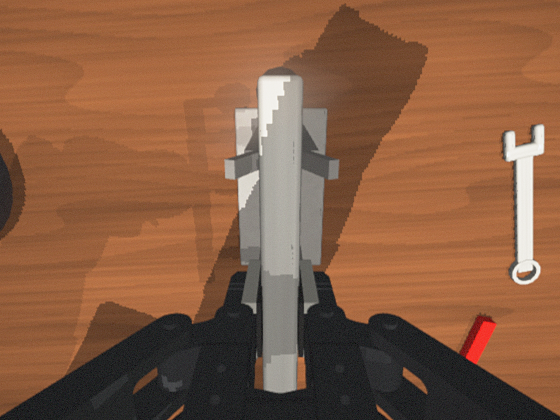

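The wrist view shows the handle centred between the notch cheeks (columns 225–340) and level; its numbers match those at lift-off.

```bash
python3 - <<'E'
from h import *
go([516.4,-180.8,156]); go([516.4,-180.8,146.8])
E
```

```text
rot [0 0 0] shift cm [0.28 0.06 7.01]
rot [0 0 0] shift cm [0.31 0.06 7.93]
```

```bash
python3 -m jog '[[0,0,0,0.05,0.05,0.5,0],[0,0,0,0.1,0.06,1.8,0],[0,0,0,0.15,0.06,3.3,0],[0,0,0,0.2,0.06,4.8,0],[0,0,0,0.24,0.06,6,0],[0,0,0,0.28,0.06,6.9,0],[0,0,0,0.29,0.06,7.3,0],[0,0,0,0.3,0.06,7.6,0],[0,0,0,0.3,0.06,7.75,0],[0,0,0,0.3,0.06,7.85,0],[0,0,0,0.3,0.06,7.85,0]]'
python3 - <<'E'
from h import *
p,d=arm.grab_frame('scene');cv2.imwrite('pics/s9.png',cv2.resize(p[110:240,190:320,::-1],(600,600),interpolation=2))
E
```

```text
t: 24.92
ee_pos: [516.5, -181.3, 147.6]
ee_rot: [-0.0, 0.999, -0.029, -0.016]
ft_force: [0.8, -0.8, -2.2]
gripper_width: 13.2
gripper_force: 59.0
```

View pics/s9.png

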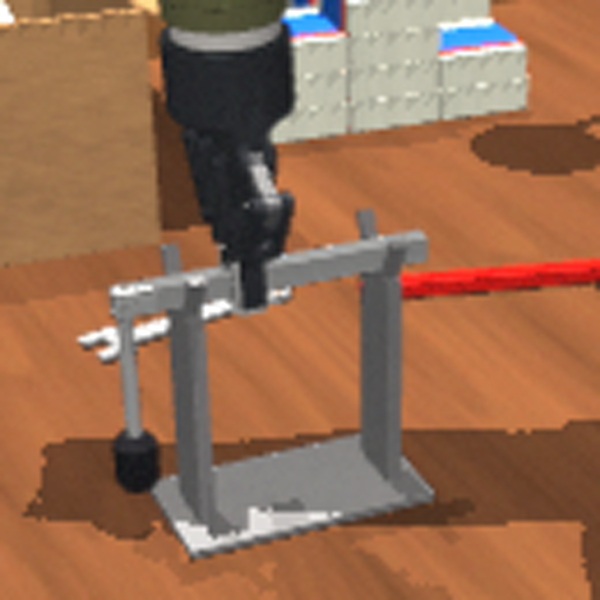

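The crop shows the handle inside both notches with the leg at the correct end; the weight is still on the gripper. I lower it in small steps until it rests.

```bash
python3 -m jog '[[0,0,0,0,0,0.04,0],[0,0,0,0,0,0.08,0],[0,0,0,0,0,0.1,0],[0,0,0,0,0,0.1,0]]'
```

```text
t: 25.48
ee_pos: [516.5, -181.3, 147.1]
ee_rot: [-0.0, 0.999, -0.029, -0.016]
ft_force: [-1.0, 1.3, 5.1]
gripper_width: 13.0
gripper_force: 59.8
```

It is resting now (+5 N). I open and withdraw straight up.

```bash
python3 -m jog '[[0,0,0,0,0,0,0.3],[0,0,0,0,0,0,0.6],[0,0,0,0,0,0,1],[0,0,0,0,0,0,1],[0,0,0,0,0,0,1],[0,0,0,0,0,0,1],[0,0,0,-0.05,0,-1.5,1],[0,0,0,-0.15,0,-4,1],[0,0,0,-0.3,0,-7.5,1],[0,0,0,-0.4,0,-11,1],[0,0,0,-0.45,0,-13,1],[0,0,0,-0.45,0,-13,1]]'
python3 - <<'E'
from h import *
C=cal('wrist');p,d=arm.grab_frame('wrist');X=cloud(C,d)
m=(d>0)&(X[...,2]>160)&(X[...,2]<185)&(X[...,1]<-155)&(X[...,1]>-205)
n,l,st,_=cv2.connectedComponentsWithStats(m.astype('uint8'));k=1+np.argmax(st[1:,4]);Q=X[l==k]
for x in range(400,610,25):
    b=Q[(abs(Q[:,0]-x)<4)];
    if len(b)>5: print(x,b[:,1].min().round(1),b[:,1].max().round(1),np.median(b[:,2]).round(1))
print(Q[:,0].min(),Q[:,0].max())
p2,_=arm.grab_frame('scene');p3,_=arm.grab_frame('top')
cv2.imwrite('pics/x10.png',np.hstack([cv2.resize(p2[110:340,160:390,::-1],(400,400),interpolation=2),cv2.resize(p3[100:330,150:380,::-1],(400,400))]))
E
```

```text
t: 26.98
ee_pos: [517.2, -181.8, 279.2]
ee_rot: [0.001, 0.999, -0.029, -0.014]
ft_force: [0.7, 0.4, -0.6]
gripper_width: 85.2
gripper_force: 0.0
400 -182.5 -168.8 172.8
425 -183.7 -169.8 173.0
450 -185.0 -171.2 173.0
475 -186.3 -172.9 172.9
500 -188.3 -174.6 173.1
525 -189.6 -175.5 173.0
550 -190.9 -177.2 173.0
575 -192.8 -178.9 173.1
600 -193.7 -179.9 173.0
396.4801079483555 600.0884553879929
```

View pics/x10.png

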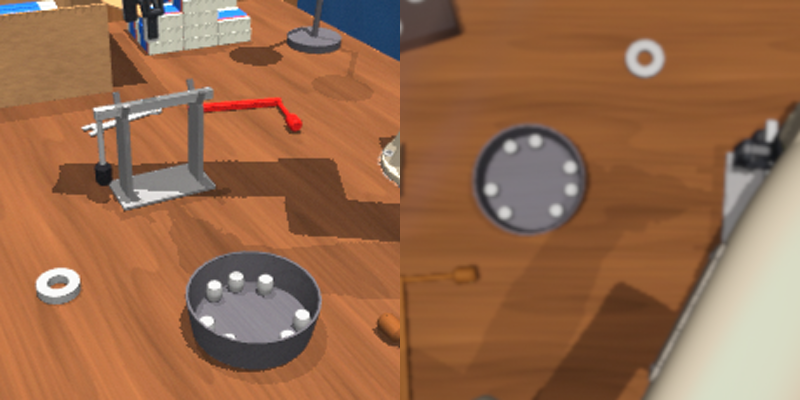

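The stirrer is seated within 1 mm of its first pose (top at z 173 along its length), seven rollers are in the pan, and the gripper is clear. I hand in.

```bash
python3 -c "
from workcell import arm
print(arm.hand_in())"
```

```text
the job is handed in; nothing more can be done
None
```

Job handed in at about 27 s: all seven rollers are stirred and still in the pan (at most one moved as little as 12 mm), and the steel stirrer is lowered back into both notches, leg at the same end, and released.

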